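Empty the pack tester's catch tray and hold its recessed reset button down

TASK

The battery-pack tester on the repair table has finished: move both packs from its catch tray into the open tote, lowering them in rather than dropping them. Then take the stylus out of its stand, reach it straight down through the round hole in the top of the tester and push the recessed reset button fully down. Finish while still holding it down with the stylus in the gripper, and leave the screwdriver, cup and tape roll where they are.

Things in the scene. Friction and masses are not known exactly. Their poses are not given: they have to be found in the camera images.
- tester: Fixed white bench machine, yaw up to 0.25 rad either way. Origin: underside centre of its housing, on the table; z up, x away from the robot at yaw 0. Housing 200 (x) x 130 (y) x 75 mm high. Its open aluminium catch tray stands against the housing's -y side.
- tray_in (a point): Centre of the catch tray's inner floor, 4 mm above the table; axes as the tester's. Inside, the tray is 220 mm along x and reaches from the housing wall (75 mm high) at y = +92 to the outer wall at y = -88 mm; outer walls 4 mm thick, tops 20 mm above the table. A chute lip reaches 25 mm in from the housing.
- aperture (a point): Centre of the mouth of the round access hole in the flat top of the tester, 75 mm above the table, at x = -45, y = +20 mm of the tester; a thin grey ring of 23 mm surrounds it. The hole is 16 mm in diameter and vertical; the reset button's flat top (12 mm in diameter, centred) lies 25 mm below the mouth when not pressed.
- reset_button (a joint): How far the reset button is pressed down, in m: 0 free, 0.006 fully down (stop). Spring: about 1.8 N to start it, about 6 N fully down; it springs back when let go.
- pack_a: Loose block of four round cells in a wrap, 50 (x, long) x 29 (y) x 29 mm (z), about 110 g, lying in the catch tray with z up. Origin: centre of its underside. Its long axis runs within about 0.4 rad of the tester's y; either pack may be on either side.
- pack_b: Loose flat rectangular block battery, 46 (x, long) x 26 (y) x 18 mm (z), about 50 g, two snap terminals 3 mm long on its +x end, lying in the catch tray with z up. Origin: centre of its underside. Its long axis runs within about 0.4 rad of the tester's y.
- tote: Loose open clear plastic tote standing on the table, outside 200 (x) x 150 (y) x 55 mm high, walls and floor 4 mm, about 0.6 kg. Origin: centre of its underside, z up. It stands to the left or to the right of the tester, the stylus stand on the other side.
- stand: Fixed wooden block 60 x 60 x 66 mm high with a vertical round hole of 10 mm, 63 mm deep, in the middle of its top; the stylus stands in it. Origin: centre of its underside, z up.
- stylus: Loose stylus, about 45 g, upright in the stand's hole, its handle's underside resting on the stand's top. Round steel shaft of 6 mm from the tip (z = 0, the origin) to z = 60 mm, then a square handle 16 x 16 mm (sides along x and y) from z = 60 to 120 mm. z runs from the tip up to the handle.
- stylus_tip (a point): The lower end of the stylus shaft, same point as the stylus origin; axes as the stylus.
- screwdriver: Bystander: loose screwdriver of about 200 mm lying across, beyond the tester. Leave alone.
- cup: Bystander: white cup 72 mm in diameter, 85 mm high, beyond the tester. Origin: centre of its underside. Leave alone.
- tape_roll: Bystander: black roll of tape lying flat beyond the catch tray, 64 mm in diameter, 18 mm high. Origin: centre of its underside. Leave alone.
Not all that is in view belongs to the job. Leave any blue or yellow look-alike of the pack_a alone. What is shaped like the pack_b but pink is not meant.

How it is judged:
By the outcome, as a careful person would: the job done as asked, in the order asked, and still so for the second after the job is handed in, while the arm keeps its last pose, push and grip.
It also fails if it takes over 70 s, if anything falls off the work surface, if the arm or the gripper's body presses on something with over 40 N, if the wrist force passes 120 N, or if a joint passes its speed limit or range.

ROBOT

A 6-joint arm with a two-finger parallel gripper is mounted at the origin on the work surface. World frame = base frame: x ahead of the robot, y to its left, z up, the work surface at z = 0. Lengths are in mm, angles in rad, forces in N, time in s.
With the tool pointing down it reaches from about 350 to 975 mm from the base axis. Payload 7.1 kg.
Tool frame: the origin (TCP) lies midway between the tips of the shut fingers; the grasp point (between the pads) lies 19 mm behind it; z points along the fingers, y is the line along which they close (so a half turn about z gives the same grasp; the last joint's range is limited). The gripper opens to 88 mm and grips with 3 to 60 N. Pads are 20 mm wide; open, the fingers measure 115 mm over their backs; the gripper's body (75 mm by 178 mm) begins 61 mm behind the grasp point.
Start: joints at [-1.263, 0.423, 1.63, -0, 1.089, -0.019], TCP at [200.651, -591.899, 222.675] pointing down, gripper open.
Joint ranges: [-3, 3], [-0.9, 2.11], [0.09, 2.58], [-1.31, 4.45], [0.11, 2.69], [-2.54, 2.54]. Speed limits (rad/s): [2.39, 2.39, 3.01, 3.14, 3.14, 3.14].

INTERFACE

Orientations are given as a rotation vector (axis times angle).
In Python, from workcell import ctrl gives the robot as it stands. The module is installed in compiled form; this text tells all that it offers.
- The arm moves only by the tool servo_tool, never from a script. Its argument "increments" is a list of rows, each a list of 7 numbers: the shift along the world's x, y, z in cm, then the turn, a rotation vector about the world's x, y, z in degrees, then the opening, from -1 (shut) to 1 (fully open). A call has 1 to 20 rows; each row is the pose to reach, as a shift and turn from the pose commanded when the call began; what a row does not reach only later rows make up. A row lasts 1/12 s, in which the tool goes at most 41.7 mm and 7.16 degrees, less where a joint would pass 70% of its speed; a pose out of reach is approached as far as the arm can. A call with a gripper value outside its range is refused whole. The fingers move at their own pace and stop on an object; the grip force is fixed at half the most. Time passes only in rows, so rows that repeat a pose let the fingers close. It gives the time, the measured TCP pose, the force, the opening and the grip force at its end, in the units of the state.
- ctrl.get_obs(): the state, without advancing time (a new reading comes with each control period).
- ctrl.get_image(name): name is "scene" or "top" or "wrist"; returns a dict with "image" (480x640x3 uint8, red, green, blue), "fx", "fy", "cx", "cy" (pixels), "k1" (the pictures are not rectified: a ray, as slopes to the right and down, at radius r is drawn at 1 + k1 r^2 times it, then the intrinsics apply), "extrinsics" (4x4, takes a point from camera to world coordinates); the wrist camera has in their place "tool_from_camera" (4x4, takes a point from camera to tool coordinates, whose origin is the TCP and whose axes are the flange's). Camera axes: x right, y up, looking along -z (the intrinsics and any distortion apply to the point x, -y, -z); pixel columns grow to the right and rows downward; lengths in mm; the calibration is good to about 2 mm. A picture is of the moment at which its call begins: read the wrist's pose just before it. There is no depth.
- ctrl.close_job(): hands the job in; it is judged then, once.
The state is a dict: "t": time; "qpos": joint angles; "qvel": joint speeds; "joint_torque": joint torques, N m; "ee_pos": TCP position; "orientation": TCP orientation; "ft_force": force on the tool from outside, world axes, zero at the start; "moment": the same for the moment, N m; "width": finger opening in mm; "grasp_force": force on a finger pad.
Only numpy, scipy, OpenCV 4.12 (cv2) and the standard library are available. Lean on these libraries where they do the work, as an engineer would, in place of code of your own. Each camera call takes 0.05 s, during which the arm holds its last target. There are 200 camera calls.

## Working session

There is one attempt and no reset: what is moved stays moved. The work goes in short steps, Python scripts to look and compute and a tool call to move; the robot and the scene stay as the last step left them, time stands still between calls to the robot, and variables do not carry over. Pictures are saved under pics/ and viewed, at most 10 in all, crops included, and the job is handed in when it is done.

Besides the shell and the picture viewer there is one more tool, called after "Emit:" by a JSON object that holds its "op" and its "data", one argument or row to a line. servo_tool: Moves the arm, as the interface text tells. Its arguments: {"type":"object","properties":{"increments":{"type":"array","items":{"type":"array","items":{"type":"number"}}}},"required":["increments"]}

```bash
mkdir -p pics
cat > h.py <<'E'
import numpy as np, cv2, json
from scipy.spatial.transform import Rotation as R
from workcell import ctrl
def grab(name,fn):
    o=ctrl.get_obs(); d=ctrl.get_image(name)
    cv2.imwrite('pics/'+fn+'.png',d['image'][:,:,::-1])
    if 'extrinsics' in d: E=np.array(d['extrinsics'])
    else:
        T=np.eye(4);T[:3,:3]=R.from_rotvec(o['orientation']).as_matrix();T[:3,3]=o['ee_pos']
        E=T@np.array(d['tool_from_camera'])
    c=dict(fx=d['fx'],fy=d['fy'],cx=d['cx'],cy=d['cy'],k1=d['k1'],E=E.tolist())
    json.dump(c,open('pics/'+fn+'.json','w'))
    return d['image'],c
def load(fn): return cv2.imread('pics/'+fn+'.png')[:,:,::-1].copy(),json.load(open('pics/'+fn+'.json'))
def ray(c,px):
    px=np.atleast_2d(np.array(px,float))
    K=np.array([[c['fx'],0,c['cx']],[0,c['fy'],c['cy']],[0,0,1]])
    s=cv2.undistortPoints(px.reshape(-1,1,2),K,np.array([c['k1'],0,0,0.])).reshape(-1,2)
    E=np.array(c['E']); d=np.c_[s[:,0],-s[:,1],-np.ones(len(s))]@E[:3,:3].T
    return E[:3,3],d
def plane(c,px,z):
    o,d=ray(c,px); return o+d*((z-o[2])/d[:,2])[:,None]
def proj(c,P):
    E=np.array(c['E']);p=(np.atleast_2d(P)-E[:3,3])@E[:3,:3]
    s=np.c_[p[:,0],-p[:,1]]/-p[:,2:3]; s=s*(1+c['k1']*(s**2).sum(1,keepdims=True))
    return s*[c['fx'],c['fy']]+[c['cx'],c['cy']]
E
python3 - <<'E'
from h import *
for n in('top','scene'):
    i,c=grab(n,n+'0'); print(n,c['fx'],c['k1'],np.round(c['E'],2).tolist())
o=ctrl.get_obs();print(o)
E
```

```text
top 548.6193479766055 -0.09104414589087174 [[-0.02, 0.98, -0.18, 368.56], [-1.0, -0.03, -0.02, -5.09], [-0.02, 0.18, 0.98, 1076.64], [0.0, 0.0, 0.0, 1.0]]
scene 494.39796901769506 -0.03953365716285743 [[-0.8, -0.46, 0.38, 944.87], [0.6, -0.63, 0.5, 507.44], [0.01, 0.63, 0.78, 852.95], [0.0, 0.0, 0.0, 1.0]]
{'t': 0.1, 'qpos': array([-1.26299633e+00,  4.23760249e-01,  1.63057953e+00, -3.55497849e-05,
        1.08859629e+00, -1.89644157e-02]), 'qvel': array([-0.00013411, -0.00082469, -0.00122999, -0.00067142,  0.00015681,
       -0.0007345 ]), 'joint_torque': array([-4.18816417e-04, -5.45616746e+01, -2.74324751e+01,  6.45583891e-02,
        1.87479600e-02, -2.61032847e-05]), 'ee_pos': array([ 200.50203246, -591.45442534,  221.99541169]), 'orientation': array([-3.09844392e+00, -5.10809897e-01,  3.52488468e-04]), 'ft_force': array([ 0.54571608, -0.49396833,  0.43698707]), 'moment': array([ 0.02249541,  0.05118962, -0.07690365]), 'grasp_force': 0.0, 'width': 87.61075403335144}
```

View pics/top0.png

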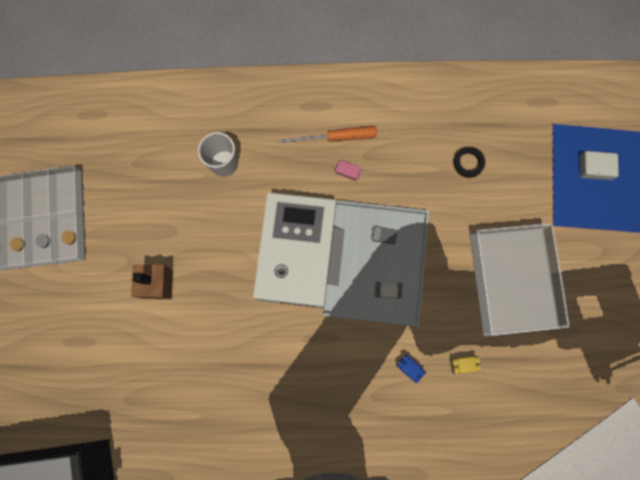

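View pics/scene0.png

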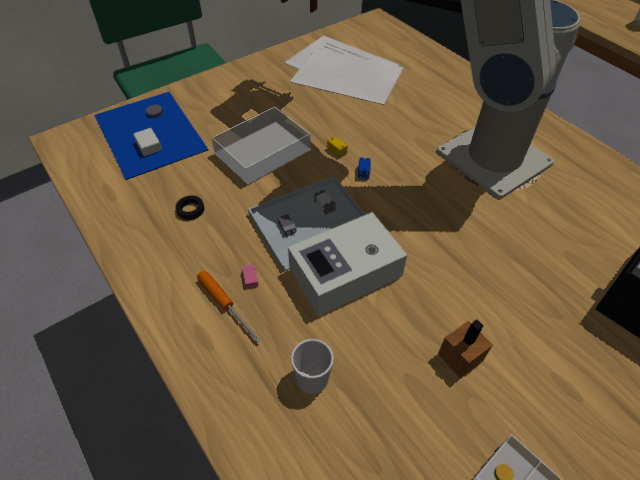

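Top view: the tester is at (295,250) and the catch tray at (375,262), holding two grey packs at (384,236) and (388,290). The tote is at (520,280) on the right, and the stand with the stylus is at (148,281). Things that could be mistaken for the packs: blue (411,369), yellow (466,365), pink (348,170) and a white box (600,165). All of these are outside the tray. Next I'll measure roughly and look closer with the wrist camera.

Run:
```python
from h import *
i,c=load('top0')
def p(n,px,z): print(n,np.round(plane(c,px,z)[:,:],0).tolist())
p('tester top',[(270,192),(335,199),(322,307),(254,298)],75)
p('hole',[(281,271)],75)
p('packs',[(384,236),(388,290)],25)
p('tray rim',[(428,209),(418,325)],20)
p('tote rim',[(472,231),(551,225),(567,326),(487,335)],55)
p('stylus',[(142,279)],126); p('stand',[(148,283)],66)
d=ctrl.get_image('wrist');print(np.round(d['tool_from_camera'],3).tolist(),d['fx'])
o=ctrl.get_obs();print(R.from_rotvec(o['orientation']).as_matrix().round(3).tolist())
```

```text
tester top [[651.0, 103.0, 75.0], [633.0, -20.0, 75.0], [432.0, 10.0, 75.0], [451.0, 134.0, 75.0]]
hole [[499.0, 84.0, 75.0]]
packs [[570.0, -114.0, 25.0], [464.0, -117.0, 25.0]]
tray rim [[623.0, -204.0, 20.0], [396.0, -172.0, 20.0]]
tote rim [[569.0, -279.0, 55.0], [577.0, -433.0, 55.0], [384.0, -446.0, 55.0], [373.0, -293.0, 55.0]]
stylus [[484.0, 326.0, 126.0]]
stand [[484.0, 335.0, 66.0]]
[[-0.001, 0.961, 0.278, 77.04], [1.0, 0.0, 0.002, 0.371], [0.002, 0.278, -0.961, -162.076], [0.0, 0.0, 0.0, 1.0]] 388.9098938734784
[[0.947, 0.321, -0.0], [0.321, -0.947, 0.001], [0.0, -0.001, -1.0]]
```

Emit:
{"op": "servo_tool", "data": {
  "increments": [
    [30,52,4,0,0,62,1],
    [30,52,4,0,0,62,1],
    [30,52,4,0,0,62,1],
    [30,52,4,0,0,62,1],
    [30,52,4,0,0,62,1],
    [30,52,4,0,0,62,1],
    [30,52,4,0,0,62,1],
    [30,52,4,0,0,62,1],
    [30,52,4,0,0,62,1],
    [30,52,4,0,0,62,1],
    [30,52,4,0,0,62,1],
    [30,52,4,0,0,62,1],
    [30,52,4,0,0,62,1],
    [30,52,4,0,0,62,1],
    [30,52,4,0,0,62,1],
    [30,52,4,0,0,62,1],
    [30,52,4,0,0,62,1],
    [30,52,4,0,0,62,1]
  ]
}}

```text
t: 1.65
ee_pos: [499.9, -72.4, 262.3]
orientation: [-2.393, -2.034, 0.001]
ft_force: [-0.7, 0.1, 0.4]
width: 88.0
grasp_force: 0.0
```

Run:
```python
from h import *
i,c=grab('wrist','w1');grab('top','top1')
o=ctrl.get_obs();print(o['t'],o['ee_pos'],o['orientation'],o['qvel'].max())
```

```text
1.75 [499.86123221 -73.03489819 262.43265065] [-2.39507470e+00 -2.03246187e+00  1.03647207e-03] 0.0033494812027150957
```

View pics/w1.png

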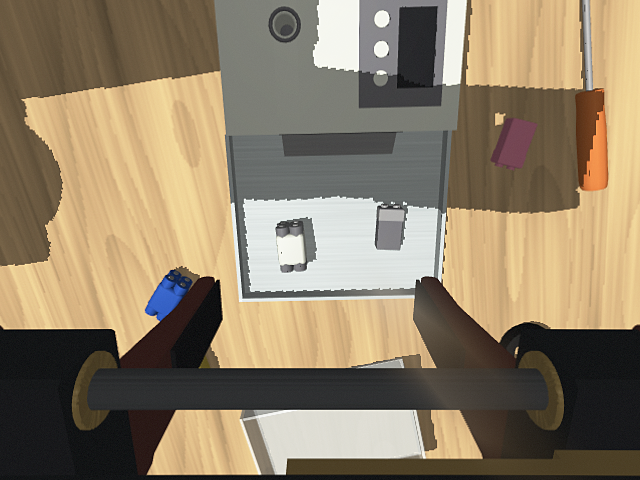

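The wrist view shows the four-cell pack_a at (292,246) and the flat pack_b at (390,227), its terminals towards the housing. The blue pack (168,294) and the pink block (514,142) lie outside the tray, and the hole is at (285,24). I'll check the choice in a close crop.

Run:
```python
from h import *
i,c=load('w1')
cv2.imwrite('pics/crop1.png',cv2.resize(i[195:285,265:420],None,fx=5,fy=5,interpolation=cv2.INTER_CUBIC)[:,:,::-1])
```

```text
(no output)
```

View pics/crop1.png

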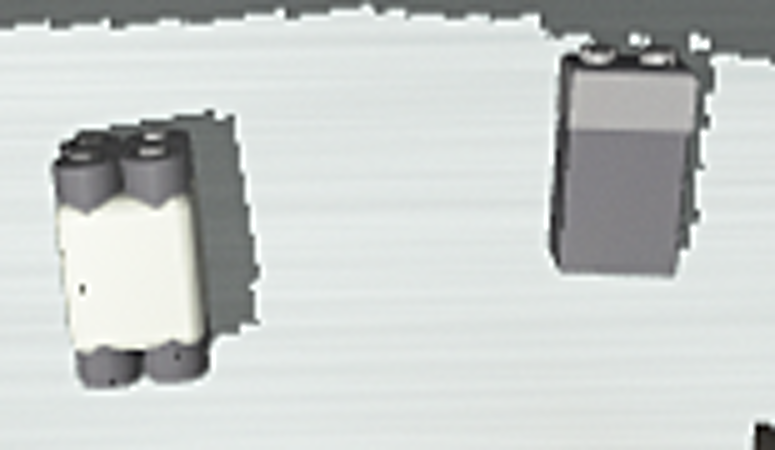

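```bash
python3 - <<'E'
from h import *
i,c=load('w1'); t,ct=load('top1')
cr=lambda L:(np.array(L)+.0)/5+[265,195]-.4
def show(n,px,z,cc=c):
    P=plane(cc,px,z)[:,:2]; print(n,P.round(1).tolist(),'mean',P.mean(0).round(1)); return P
a=show('a sides',cr([(55,175),(188,150),(208,365),(80,370)]),26)
ax=(a[0]+a[1]-a[2]-a[3])/2;print('yaw a',np.degrees(np.arctan2(ax[1],ax[0])),'width',np.linalg.norm(a[0]-a[1]))
show('a ends',cr([(88,155),(152,140),(180,378),(112,385)]),31)
b=show('b',cr([(572,70),(698,73),(677,275),(562,272)]),22)
ax=(b[0]+b[1]-b[2]-b[3])/2;print('yaw b',np.degrees(np.arctan2(ax[1],ax[0])),np.linalg.norm(ax))
show('hole w',[(285,24)],75);show('hole top',[(281,271)],75,ct)
show('tray corners w',[(241,299),(442,299)],20)
show('house edge',[(226,133),(456,130)],75)
# stand/stylus from scene+top
E
python3 - <<'E'
from h import *
t,ct=load('top1'); s,cs=load('scene0')
a=cv2.resize(t[250:310,120:300],None,fx=4,fy=4,interpolation=cv2.INTER_CUBIC)
b=cv2.resize(s[305:385,430:500],None,fx=4,fy=4,interpolation=cv2.INTER_CUBIC)
b2=np.zeros((320,720,3),np.uint8);b2[:,:280]=b
u=cv2.resize(t[215:345,465:580],None,fx=2.5,fy=2.4,interpolation=cv2.INTER_CUBIC)[:312]; b2[:u.shape[0],300:300+u.shape[1]]=u
cv2.imwrite('pics/crop2.png',np.vstack([a,b2])[:,:,::-1])
E
```

```text
a sides [[451.9, -94.9], [480.6, -94.1], [476.6, -142.5], [448.8, -139.1]] mean [ 464.5 -117.7]
yaw a 85.61870748725862 width 28.780945756785066
a ends [[460.2, -90.6], [474.0, -89.6], [470.6, -142.6], [455.8, -141.8]] mean [ 465.2 -116.1]
b [[563.2, -91.1], [589.3, -96.0], [580.3, -139.9], [555.7, -135.2]] mean [ 572.1 -115.5]
yaw b 79.40152664606337 44.735539534586415
hole w [[499.7, 84.2]] mean [499.7  84.2]
hole top [[499.5, 83.6]] mean [499.5  83.6]
tray corners w [[396.7, -170.0], [621.4, -206.8]] mean [ 509.  -188.4]
house edge [[433.6, 9.2], [630.4, -20.6]] mean [532.   -5.7]
```

View pics/crop2.png

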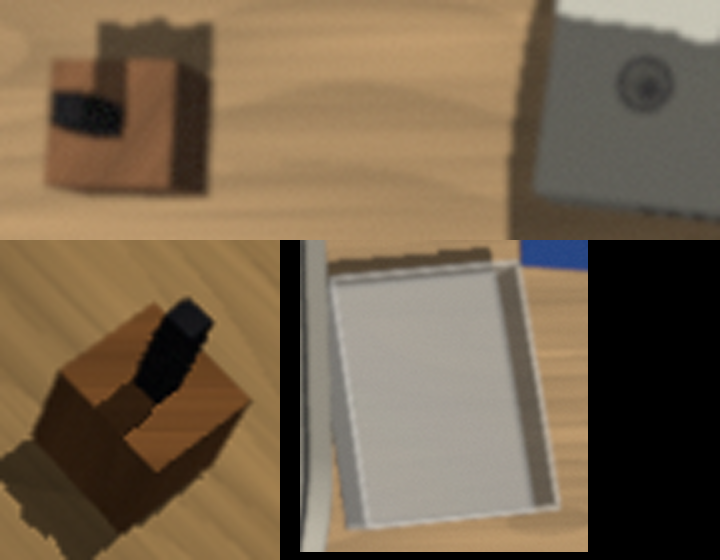

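Emit:
{"op": "servo_tool", "data": {
  "increments": [
    [-3.5,-4.4,-6,0,0,5,0.4],
    [-3.5,-4.4,-12,0,0,5,0.4],
    [-3.5,-4.4,-16,0,0,5,0.4],
    [-3.5,-4.4,-18,0,0,5,0.4],
    [-3.5,-4.4,-18,0,0,5,0.4],
    [-3.5,-4.4,-21,0,0,5,0.4],
    [-3.5,-4.4,-23,0,0,5,0.4],
    [-3.5,-4.4,-24.5,0,0,5,0.4],
    [-3.5,-4.4,-25.4,0,0,5,0.4],
    [-3.5,-4.4,-25.4,0,0,5,0.4],
    [-3.5,-4.4,-25.4,0,0,5,0.4]
  ]
}}

```text
t: 2.67
ee_pos: [465.4, -116.5, 8.8]
orientation: [-2.304, -2.135, 0.0]
ft_force: [1.2, -0.2, 0.8]
width: 61.7
grasp_force: 0.0
```

Emit:
{"op": "servo_tool", "data": {
  "increments": [
    [0,0,0,0,0,0,-1],
    [0,0,0,0,0,0,-1],
    [0,0,0,0,0,0,-1],
    [0,0,0,0,0,0,-1],
    [0,0,0,0,0,0,-1],
    [0,0,0,0,0,0,-1],
    [0,0,1,0,0,0,-1],
    [0,0,3,0,0,0,-1],
    [0,0,6,0,0,0,-1],
    [0,0,10,0,0,0,-1],
    [0,0,13,0,0,0,-1],
    [0,0,13,0,0,0,-1]
  ]
}}

```text
t: 3.67
ee_pos: [469.1, -116.8, 144.5]
orientation: [2.297, 2.131, 0.008]
ft_force: [0.8, -0.9, -0.1]
width: 28.7
grasp_force: 30.0
```

Run:
```python
from h import *
t,ct=load('top1')
# crop2 pixel -> top: tote, stand, hole
f=lambda L,ox,oy,sx,sy:(np.array(L,float))/[sx,sy]+[ox,oy]-.4
def show(n,px,z,cc=ct):
    P=plane(cc,px,z)[:,:2]; print(n,P.round(1).tolist(),'mean',P.mean(0).round(1)); return P
T=show('tote rim',f([(332-300,278-240),(520-300,263-240),(557-300,508-240),(362-300,527-240)],465,215,2.5,2.4),55)
d=(T[0]+T[1]-T[2]-T[3])/2;print(np.degrees(np.arctan2(d[1],d[0])),np.linalg.norm(d))
S=show('stand',f([(52,60),(174,58),(174,190),(46,186)],120,250,4,4),66)
d=(S[0]+S[1]-S[2]-S[3])/2;print(np.degrees(np.arctan2(d[1],d[0])),np.linalg.norm(d))
show('hole',f([(645,84)],120,250,4,4),75)
show('sty top end',f([(52,109)],120,250,4,4),126)
```

```text
tote rim [[569.8, -289.3], [578.3, -436.6], [383.5, -446.6], [374.1, -298.0]] mean [ 476.4 -367.6]
2.7456371618587143 195.45824066356323
stand [[519.6, 366.4], [519.2, 307.3], [456.9, 305.8], [460.0, 367.3]] mean [488.9 336.7]
0.2823639361788742 60.95871283483853
hole [[500.2, 83.8]] mean [500.2  83.8]
sty top end [[488.7, 343.6]] mean [488.7 343.6]
```

Emit:
{"op": "servo_tool", "data": {
  "increments": [
    [-0.5,-3,0,0,0,0,-1],
    [-1,-7,0,0,0,0,-1],
    [-1.5,-11,0,0,0,0,-1],
    [-2.5,-15,0,0,0,0,-1],
    [-3,-19,0,0,0,0,-1],
    [-3.5,-23,0,0,0,0,-1],
    [-3.5,-25.1,0,0,0,0,-1],
    [-3.5,-25.1,-1,0,0,0,-1],
    [-3.5,-25.1,-4,0,0,0,-1],
    [-3.5,-25.1,-7,0,0,0,-1],
    [-3.5,-25.1,-9.5,0,0,0,-1],
    [-3.5,-25.1,-11,0,0,0,-1],
    [-3.5,-25.1,-11.9,0,0,0,-1],
    [-3.5,-25.1,-12.4,0,0,0,-1],
    [-3.5,-25.1,-12.7,0,0,0,-1],
    [-3.5,-25.1,-12.9,0,0,0,-1],
    [-3.5,-25.1,-12.9,0,0,0,-1],
    [-3.5,-25.1,-12.9,0,0,0,-1]
  ]
}}

```text
t: 5.17
ee_pos: [431.2, -367.2, 10.5]
orientation: [2.302, 2.136, 0.0]
ft_force: [0.7, 0.1, -1.2]
width: 29.3
grasp_force: 30.0
```

Emit:
{"op": "servo_tool", "data": {
  "increments": [
    [0,0,-0.05,0,0,0,-1],
    [0,0,-0.1,0,0,0,-1],
    [0,0,-0.15,0,0,0,-1],
    [0,0,-0.15,0,0,0,-1]
  ]
}}

```text
t: 5.5
ee_pos: [431.0, -367.2, 9.1]
orientation: [2.302, 2.136, 0.0]
ft_force: [-0.8, 1.3, 5.2]
width: 28.8
grasp_force: 30.0
```

Emit:
{"op": "servo_tool", "data": {
  "increments": [
    [0,0,0,0,0,0,0.1],
    [0,0,0,0,0,0,0.1],
    [0,0,0,0,0,0,0.1],
    [0,0,1.5,0,0,0,0.1],
    [0,0,4,0,0,0,0.1],
    [0,0,8,0,0,0,0.1],
    [0,0,11,0,0,0,0.1],
    [2,4,11,0,0,-3,0.25],
    [4,8,11,0,0,-6,0.25],
    [6,11,11,0,0,-6,0.25],
    [8,15,11,0,0,-6,0.25],
    [10,18,11,0,0,-6,0.25],
    [12,21,11,0,0,-6,0.25],
    [14.1,25.1,11,0,0,-6,0.25],
    [14.1,25.1,9,0,0,-6,0.25],
    [14.1,25.1,6,0,0,-6,0.25],
    [14.1,25.1,3,0,0,-6,0.25],
    [14.1,25.1,1,0,0,-6,0.25],
    [14.1,25.1,-0.1,0,0,-6,0.25],
    [14.1,25.1,-0.2,0,0,-6,0.25]
  ]
}}

```text
t: 7.17
ee_pos: [571.2, -115.7, 4.9]
orientation: [-2.41, -2.013, 0.002]
ft_force: [0.6, -0.3, 0.4]
width: 54.7
grasp_force: 0.0
```

Emit:
{"op": "servo_tool", "data": {
  "increments": [
    [0,0,0,0,0,0,0.25],
    [0,0,0,0,0,0,0.25]
  ]
}}

```text
t: 7.33
ee_pos: [572.0, -116.1, 6.5]
orientation: [2.411, 2.013, 0.001]
ft_force: [-0.4, 0.7, 0.5]
width: 55.0
grasp_force: 0.0
```

Emit:
{"op": "servo_tool", "data": {
  "increments": [
    [0,0,0,0,0,0,-1],
    [0,0,0,0,0,0,-1],
    [0,0,0,0,0,0,-1],
    [0,0,0,0,0,0,-1],
    [0,0,0,0,0,0,-1],
    [0,0,0,0,0,0,-1],
    [0,0,1,0,0,0,-1],
    [0,0,3,0,0,0,-1],
    [0,0,6,0,0,0,-1],
    [0,0,10,0,0,0,-1],
    [0,0,13,0,0,0,-1],
    [0,0,13,0,0,0,-1],
    [0,0,13,0,0,0,-1]
  ]
}}

```text
t: 8.42
ee_pos: [573.0, -116.2, 138.7]
orientation: [2.409, 2.011, 0.004]
ft_force: [-0.0, -0.9, -1.5]
width: 26.0
grasp_force: 30.0
```

Run:
```python
from h import *
i,c=grab('wrist','w2');i2,_=grab('top','top2')
v=np.vstack([i[:,:][::2,::2],i2[200:340,320:640][:,:]])
cv2.imwrite('pics/v2.png',v[:,:,::-1])
```

```text
(no output)
```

View pics/v2.png

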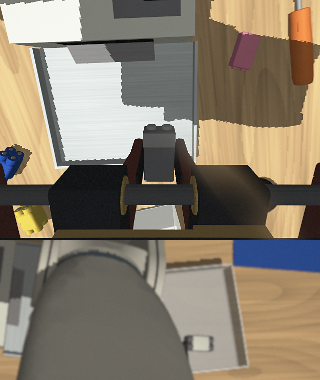

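The wrist view shows pack_b held between the fingers at (158,150). The top view shows pack_a standing in the tote at (198,343). Now I'll lower pack_b in.

Emit:
{"op": "servo_tool", "data": {
  "increments": [
    [-0.8,-3,0,0,0,0,-1],
    [-1.6,-7,0,0,0,0,-1],
    [-2.4,-11,0,0,0,0,-1],
    [-3.2,-15,0,0,0,0,-1],
    [-4,-19,0,0,0,0,-1],
    [-5,-23,0,0,0,0,-1],
    [-5.6,-25.1,0,0,0,0,-1],
    [-5.6,-25.1,-1,0,0,0,-1],
    [-5.6,-25.1,-4,0,0,0,-1],
    [-5.6,-25.1,-7,0,0,0,-1],
    [-5.6,-25.1,-9.5,0,0,0,-1],
    [-5.6,-25.1,-11,0,0,0,-1],
    [-5.6,-25.1,-12,0,0,0,-1],
    [-5.6,-25.1,-12.6,0,0,0,-1],
    [-5.6,-25.1,-12.8,0,0,0,-1],
    [-5.6,-25.1,-12.9,0,0,0,-1],
    [-5.6,-25.1,-12.95,0,0,0,-1],
    [-5.6,-25.1,-13.0,0,0,0,-1],
    [-5.6,-25.1,-13.0,0,0,0,-1]
  ]
}}

```text
t: 10.1
ee_pos: [516.2, -367.3, 7.1]
orientation: [2.41, 2.013, 0.001]
ft_force: [0.2, -0.4, -0.1]
width: 25.9
grasp_force: 30.0
```

Emit:
{"op": "servo_tool", "data": {
  "increments": [
    [0,0,-0.05,0,0,0,-1],
    [0,0,-0.08,0,0,0,-1],
    [0,0,-0.1,0,0,0,-1],
    [0,0,-0.1,0,0,0,-1]
  ]
}}

```text
t: 10.43
ee_pos: [516.1, -367.2, 6.4]
orientation: [2.411, 2.013, 0.0]
ft_force: [-1.0, 1.2, 7.6]
width: 25.7
grasp_force: 30.0
```

Emit:
{"op": "servo_tool", "data": {
  "increments": [
    [0,0,0,0,0,0,0.1],
    [0,0,0,0,0,0,0.1],
    [0,0,0,0,0,0,0.1],
    [0,0,1.5,0,0,0,0.1],
    [0,0,4,0,0,0,0.1],
    [0,0,8,0,0,0,0.1],
    [0,0,12,0,0,0,0.1],
    [0,0,16,0,0,0,0.1],
    [0,0,20,0,0,0,0.1],
    [0,0,20,0,0,0,0.1]
  ]
}}

```text
t: 11.27
ee_pos: [519.4, -369.6, 215.1]
orientation: [2.401, 2.005, 0.005]
ft_force: [1.1, -0.8, 0.4]
width: 48.4
grasp_force: 0.0
```

Emit:
{"op": "servo_tool", "data": {
  "increments": [
    [-2.7,62.9,5.5,0,0,10,-0.2],
    [-2.7,62.9,5.5,0,0,10,-0.2],
    [-2.7,62.9,5.5,0,0,10,-0.2],
    [-2.7,62.9,5.5,0,0,10,-0.2],
    [-2.7,62.9,5.5,0,0,10,-0.2],
    [-2.7,62.9,5.5,0,0,10,-0.2],
    [-2.7,62.9,5.5,0,0,10,-0.2],
    [-2.7,62.9,5.5,0,0,10,-0.2],
    [-2.7,62.9,5.5,0,0,10,-0.2],
    [-2.7,62.9,5.5,0,0,10,-0.2],
    [-2.7,62.9,5.5,0,0,10,-0.2],
    [-2.7,62.9,5.5,0,0,10,-0.2],
    [-2.7,62.9,5.5,0,0,10,-0.2],
    [-2.7,62.9,5.5,0,0,10,-0.2],
    [-2.7,62.9,5.5,0,0,10,-0.2],
    [-2.7,62.9,5.5,0,0,10,-0.2],
    [-2.7,62.9,5.5,0,0,10,-0.2],
    [-2.7,62.9,5.5,0,0,10,-0.2],
    [-2.7,62.9,5.5,0,0,10,-0.2]
  ]
}}

```text
t: 12.85
ee_pos: [488.4, 260.7, 260.1]
orientation: [2.228, 2.215, -0.001]
ft_force: [0.2, 0.0, -0.4]
width: 34.9
grasp_force: 0.0
```

Run:
```python
from h import *
i,c=grab('wrist','w3');i2,c2=grab('top','top3')
P=proj(c,[[489,337,66],[489,337,126],[500,84,75]]);print(P.round(0))
x,y=P[:2].mean(0).astype(int); x0,y0=max(0,x-50),max(0,y-50);print(x0,y0)
a=cv2.resize(i[y0:y0+100,x0:x0+100],(400,400),interpolation=cv2.INTER_CUBIC)
b=cv2.resize(i2[215:345,465:580],(354,400),interpolation=cv2.INTER_CUBIC)
cv2.imwrite('pics/v3.png',np.hstack([a,b])[:,:,::-1])
o=ctrl.get_obs();print(o['t'],o['ee_pos'],o['orientation'])
```

```text
[[317. 125.]
 [317. 125.]
 [329. 379.]]
266 74
12.95 [488.70367854 260.42765162 260.1274165 ] [ 2.22890126e+00  2.21390778e+00 -9.76779959e-04]
```

View pics/v3.png

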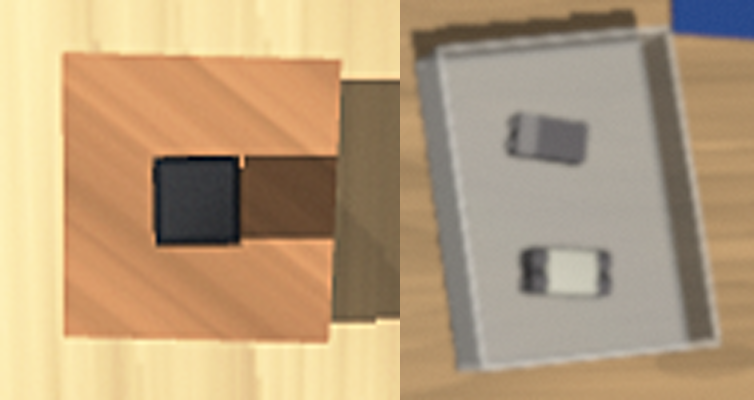

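Both packs lie flat in the tote, pack_b at (548,138) and pack_a at (565,271). The stylus handle is the dark square centred at (197,200) on the stand.

Run:
```python
from h import *
i,c=load('w3')
for n,L,z in(('stand',[(65,52),(341,60),(329,342),(65,337)],66),('handle',[(155,157),(239,155),(240,243),(155,244)],126)):
    P=plane(c,np.array(L)/4.+[266,74]-.4,z)[:,:2]; d=P[1]+P[2]-P[0]-P[3]; e=P[0]+P[1]-P[2]-P[3]
    print(n,P.mean(0).round(1),np.linalg.norm(d)/2,np.linalg.norm(e)/2,np.degrees([np.arctan2(d[1],d[0]),np.arctan2(e[1],e[0])]))
# refine hole: circle from w1 and top3, w3
for f,p in(('w1',(285,24)),('top1',(281,271)),('w3',None)):
    j,cc=load(f)
    g=proj(cc,[[500,84,75]])[0]; print(f,g, np.hypot(*(proj(cc,[[511.5,84,75]])[0]-g)))
```

```text
stand [488.1 337.9] 59.28119607438236 59.68959881503 [-1.68277035 88.27797929]
handle [487.8 337.9] 15.433437444840328 15.318382392629301 [ 0.59662937 89.86490561]
w1 [285.36987577  24.21739073] 14.285296403259519
top1 [280.7617855 270.7316157] 6.179843449261983
w3 [328.9901997  378.74098722] 11.089906751121525
```

Emit:
{"op": "servo_tool", "data": {
  "increments": [
    [0,4,0,0,0,0,-0.2],
    [0,7.7,-2,0,0,0,-0.2],
    [0,7.7,-5,0,0,0,-0.2],
    [0,7.7,-9,0,0,0,-0.2],
    [0,7.7,-12,0,0,0,-0.2],
    [0,7.7,-15,0,0,0,-0.2],
    [0,7.7,-17,0,0,0,-0.2],
    [0,7.7,-18.2,0,0,0,-0.2],
    [0,7.7,-18.6,0,0,0,-0.2],
    [0,7.7,-18.6,0,0,0,-0.2],
    [0,7.7,-18.6,0,0,0,-0.2]
  ]
}}

```text
t: 13.87
ee_pos: [489.6, 339.1, 75.2]
orientation: [2.227, 2.215, 0.002]
ft_force: [0.4, 0.6, -0.1]
width: 35.1
grasp_force: 0.0
```

Emit:
{"op": "servo_tool", "data": {
  "increments": [
    [-0.1,-0.1,0,0,0,0,-0.2],
    [-0.1,-0.1,0,0,0,0,-1],
    [-0.1,-0.1,0,0,0,0,-1],
    [-0.1,-0.1,0,0,0,0,-1],
    [-0.1,-0.1,0,0,0,0,-1],
    [-0.1,-0.1,0,0,0,0,-1],
    [-0.1,-0.1,0,0,0,0,-1]
  ]
}}

```text
t: 14.45
ee_pos: [487.9, 338.4, 74.9]
orientation: [2.227, 2.216, 0.001]
ft_force: [-0.8, -0.6, 5.4]
width: 15.9
grasp_force: 30.0
```

Run:
```python
from h import *
o=ctrl.get_obs();print({k:np.round(o[k],2) for k in('ee_pos','ft_force','moment','width','grasp_force','orientation')})
```

```text
{'ee_pos': array([487.93, 338.35,  74.86]), 'ft_force': array([-0.76, -0.58,  5.37]), 'moment': array([-0.17,  0.13,  0.02]), 'width': np.float64(15.89), 'grasp_force': np.float64(30.0), 'orientation': array([2.23, 2.22, 0.  ])}
```

Emit:
{"op": "servo_tool", "data": {
  "increments": [
    [0,0,0.5,0,0,0,-1],
    [0,0,1.5,0,0,0,-1],
    [0,0,3,0,0,0,-1],
    [0,0,5,0,0,0,-1],
    [0,0,7,0,0,0,-1],
    [0,0,9,0,0,0,-1],
    [0,0,11,0,0,0,-1],
    [0,0,12,0,0,0,-1],
    [0.2,-3,12,0,0,0,-1],
    [0.4,-7,12,0,0,0,-1],
    [0.6,-11,12,0,0,0,-1],
    [0.8,-15,12,0,0,0,-1],
    [1,-19,12,0,0,0,-1],
    [1.2,-23,12,0,0,0,-1],
    [1.2,-25.4,11,0,0,0,-1],
    [1.2,-25.4,10,0,0,0,-1],
    [1.2,-25.4,9.5,0,0,0,-1],
    [1.2,-25.4,9.5,0,0,0,-1],
    [1.2,-25.4,9.5,0,0,0,-1],
    [1.2,-25.4,9.5,0,0,0,-1]
  ]
}}

```text
t: 16.12
ee_pos: [499.8, 85.2, 169.4]
orientation: [2.225, 2.218, 0.0]
ft_force: [-0.2, -0.7, -1.2]
width: 16.1
grasp_force: 30.0
```

Run:
```python
from h import *
i,c=grab('wrist','w4');i2,c2=grab('top','top4');i3,c3=grab('scene','sc4')
o=ctrl.get_obs();print({k:np.round(o[k],2) for k in('ee_pos','ft_force','width','orientation')})
tip=o['ee_pos']-[0,0,69]
def crop(im,cc,h,w,s):
    p=proj(cc,[tip,[500,84,75]]);q=p.mean(0).astype(int);x0,y0=q[0]-w//2,max(0,q[1]-h//2)
    print(p.round(1),x0,y0);return cv2.resize(im[y0:y0+h,x0:x0+w],None,fx=s,fy=s,interpolation=cv2.INTER_CUBIC)
a=crop(i,c,100,100,4);b=crop(i3,c3,50,50,8)
cv2.imwrite('pics/v4.png',np.hstack([a,b])[:,:,::-1])
```

```text
{'ee_pos': array([499.9 ,  84.97, 169.53]), 'ft_force': array([-0.63, -0.2 , -0.37]), 'width': np.float64(15.91), 'orientation': array([2.22, 2.22, 0.  ])}
[[316.3 252.7]
 [316.5 242.4]] 266 197
[[371.6 241. ]
 [370.1 248.7]] 345 219
```

View pics/v4.png

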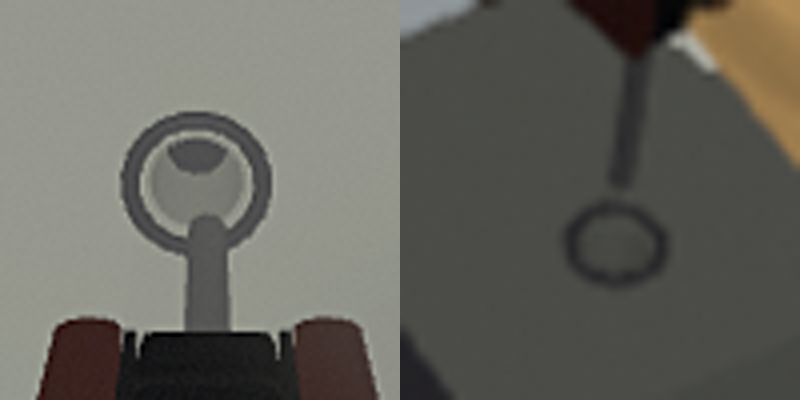

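The left crop (wrist) shows the stylus tip at about (206,229) and the ring centre at (197,184). The right crop (scene) shows the tip at (621,184) and the ring at (616,244). I'll work out the remaining offset.

Run:
```python
from h import *
for f,ring,tip,s,off in(('w4',(197,184.5),(206,229),4,(266,197)),('sc4',(216,244),(221,183),8,(345,219))):
    _,c=load(f)
    r=plane(c,np.array(ring)/s+off-.4,75)[0];t=plane(c,np.array(tip)/s+off-.4,100.5)[0]
    print(f,r.round(1),t.round(1),'need',(r-t)[:2].round(1))
```

```text
w4 [498.9  83.7  75. ] [500.4  84.2 100.5] need [-1.6 -0.5]
sc4 [498.3  86.5  75. ] [499.7  86.6 100.5] need [-1.4 -0.1]
```

Emit:
{"op": "servo_tool", "data": {
  "increments": [
    [-0.15,-0.04,0,0,0,0,-1],
    [-0.15,-0.04,0,0,0,0,-1],
    [-0.15,-0.04,-1,0,0,0,-1],
    [-0.15,-0.04,-2,0,0,0,-1],
    [-0.15,-0.04,-3,0,0,0,-1],
    [-0.15,-0.04,-4,0,0,0,-1],
    [-0.15,-0.04,-4.5,0,0,0,-1],
    [-0.15,-0.04,-4.8,0,0,0,-1],
    [-0.15,-0.04,-4.8,0,0,0,-1],
    [-0.15,-0.04,-4.8,0,0,0,-1]
  ]
}}

```text
t: 17.1
ee_pos: [498.2, 83.7, 121.0]
orientation: [-2.227, -2.216, 0.0]
ft_force: [-0.1, 0.8, -0.5]
width: 16.0
grasp_force: 30.0
```

Emit:
{"op": "servo_tool", "data": {
  "increments": [
    [0,0,-0.1,0,0,0,-1],
    [0,0,-0.2,0,0,0,-1],
    [0,0,-0.3,0,0,0,-1],
    [0,0,-0.4,0,0,0,-1],
    [0,0,-0.5,0,0,0,-1],
    [0,0,-0.5,0,0,0,-1],
    [0,0,-0.5,0,0,0,-1]
  ]
}}

```text
t: 17.68
ee_pos: [498.5, 83.7, 116.4]
orientation: [2.226, 2.216, 0.001]
ft_force: [0.2, -0.3, 2.9]
width: 16.0
grasp_force: 30.0
```

Emit:
{"op": "servo_tool", "data": {
  "increments": [
    [0,0,-0.1,0,0,0,-1],
    [0,0,-0.2,0,0,0,-1],
    [0,0,-0.3,0,0,0,-1],
    [0,0,-0.3,0,0,0,-1],
    [0,0,-0.3,0,0,0,-1]
  ]
}}

```text
t: 18.1
ee_pos: [498.5, 83.8, 113.3]
orientation: [2.226, 2.216, 0.001]
ft_force: [0.4, -0.2, 5.3]
width: 15.8
grasp_force: 30.0
```

Emit:
{"op": "servo_tool", "data": {
  "increments": [
    [0,0,-0.1,0,0,0,-1],
    [0,0,-0.2,0,0,0,-1],
    [0,0,-0.25,0,0,0,-1],
    [0,0,-0.25,0,0,0,-1],
    [0,0,-0.25,0,0,0,-1]
  ]
}}

```text
t: 18.52
ee_pos: [498.7, 83.8, 112.1]
orientation: [2.226, 2.216, 0.001]
ft_force: [-4.4, -1.4, 19.9]
width: 15.7
grasp_force: 30.0
```

Emit:
{"op": "servo_tool", "data": {
  "increments": [
    [0,0,0.05,0,0,0,-1],
    [0,0,0.05,0,0,0,-1],
    [0,0,0.05,0,0,0,-1],
    [0,0,0.05,0,0,0,-1],
    [0,0,0.05,0,0,0,-1],
    [0,0,0.05,0,0,0,-1],
    [0,0,0.05,0,0,0,-1],
    [0,0,0.05,0,0,0,-1]
  ]
}}

```text
t: 19.18
ee_pos: [498.6, 83.8, 112.3]
orientation: [2.226, 2.216, 0.001]
ft_force: [-1.8, -1.5, 14.9]
width: 15.6
grasp_force: 30.0
```

Run:
```python
from h import *
i3,c3=grab('scene','sc5');i2,c2=grab('top','top5')
a=i3[60:380,100:500]
b=cv2.resize(i2[190:350,380:580],(400,320))
cv2.imwrite('pics/v5.png',np.hstack([a,b])[:,:,::-1])
o=ctrl.get_obs();print(o['ft_force'],o['ee_pos'])
```

```text
[-1.29455199 -0.96203136 14.60132461] [498.59143249  83.78170527 112.24167472]
```

View pics/v5.png

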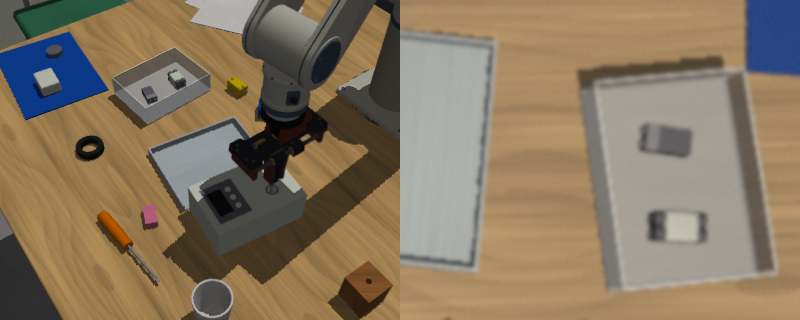

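The view shows both packs in the tote at (665,138) and (678,228), the tray and stand empty, and the stylus in the hole at (272,188). It is pushing on the stop with a steady 15 N or so, so I'm handing in.

```bash
python3 -c "
from workcell import ctrl
print(ctrl.close_job())"
```

```text
the job is handed in; nothing more can be done
None
```

I handed the job in at about 19 s: both packs are lowered into the tote, and the stylus, still in the gripper, is holding the reset button against its stop with about 15 N; the screwdriver, cup and tape roll were not touched.

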